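# Trip-test the breaker that feeds the lantern chargers

## Task

Do the monthly trip test of the supply box that feeds the lantern chargers on this closet shelf: first lift every lantern off its charging stand and stand it upright on the slatted shelf beside, so that none is charging when the current is cut. Then press the breaker's test button so that its lever drops, lift the lever back up until it stays fully up, and only then put each lantern back upright on the middle of a charging stand, any stand, one lantern to a stand. Leave the vase, the spray bottle and the funnel standing where they are.

Things in the scene. Friction and masses are not known exactly. Their poses are not given: they have to be found in the camera images.
- lamp_1: LED lantern, 190 mm tall, 0.35-0.6 kg, low-heavy (None if absent). Origin: centre of underside, z up. Base 90 mm across, 50 high; clear lens 72 across up to 115; cap 86 across up to 133. Fixed handle: level bar 16 x 16 mm, 80 long, along lamp y, centre 182 above origin, on two posts 8 thick at y = +-36; window under bar 41 high, 64 wide. Pinch bar across lamp x.
- lamp_2: lantern of the same shape, size and mass as lamp_1, origin and axes alike; None if absent in this start
- lamp_3: lantern of the same shape, size and mass as lamp_1, origin and axes alike; None if absent in this start
- stand_1: fixed inductive charging stand: white flat-topped disc, 120 mm across, 22 mm high, no rim; a thin grey ring 94 mm across and a dot mark the middle of its top. Origin: centre of underside, on the shelf (slat tops at world z = 0.018). All stands alike; one is empty where no lantern stands on it.
- stand_2: fixed inductive charging stand: white flat-topped disc, 120 mm across, 22 mm high, no rim; a thin grey ring 94 mm across and a dot mark the middle of its top. Origin: centre of underside, on the shelf (slat tops at world z = 0.018). All stands alike; one is empty where no lantern stands on it.
- stand_3: fixed inductive charging stand: white flat-topped disc, 120 mm across, 22 mm high, no rim; a thin grey ring 94 mm across and a dot mark the middle of its top. Origin: centre of underside, on the shelf (slat tops at world z = 0.018). All stands alike; one is empty where no lantern stands on it.
- supply_box: fixed black box 190 deep (x), 150 wide (y), 126 mm high; origin: centre of underside, x from its sloping front to its back, z up. Front 35 high at x = -95, sloping up at 35 deg to z = 126 at x = 35, then level with two sockets. Mid-slope (x -30, z 80.5): white breaker 72 wide, its nose (46 along slope) 14 proud of the slope, black lever on the +y half, grey test button on the -y half.
- lever_pivot (a point): middle of the lever's hinge pin, 10 mm out from the slope (4 below the nose's face), at box y = 17 mm; hinge along box y. The lever is a flat black handle 34 mm wide (box y 0 to 34), 8 thick, reaching 34 from the pivot.
- lever_tip (a point): middle of the lever's free end, 34 mm from the pivot; moves with the lever
- rcd_lever (a joint): lever angle, rad: 0 = fully up (on), leaning 40 deg up the slope from the slope's normal; 1.15 = dropped, 26 deg down the slope. Latched up it reads under 0.06. The test button frees it; a spring then drops it and holds it down. To reset, push it up the slope from below, 2 to 10 N; near 0.7 it meets the latch and rides over it; only below about 0.1 does it click in and stay up.
- button_top (a point): centre of the outer face of the test button (18 mm along the slope, 16 mm wide), at y = -26 mm of the box, 22 mm above the slope (8 mm proud of the nose); moves with the button
- test_button (a joint): travel of the test button, m: 0 = out, 0.007 = fully in; it moves square to the slope and springs back, 1.5 N to start, 5 N fully in; the lever is freed at 0.001 to 0.003. The button also dips by itself while the lever is being lifted past the latch.
- vase: bystander: white ceramic vase, 92 mm across, 185 mm high, upright; origin: centre of its underside
- spray_bottle: bystander: glass spray bottle with black spray head, 68 mm across, 182 mm high, the nozzle reaching 56 mm along its -x; origin: centre of its underside
- funnel: bystander: orange plastic funnel standing mouth down, 94 mm across (a small tab at the rim), 122 mm high; origin: centre of its underside
- lamp_4: lantern of the same shape, size and mass as lamp_1, origin and axes alike; None if absent in this start
- stand_4: fixed inductive charging stand: white flat-topped disc, 120 mm across, 22 mm high, no rim; a thin grey ring 94 mm across and a dot mark the middle of its top. Origin: centre of underside, on the shelf (slat tops at world z = 0.018). All stands alike; one is empty where no lantern stands on it.
There are look-alikes about, which are no part of the job. What is shaped like the lamp_4 but purple is not meant.

How it is judged:
By the outcome, as a careful person would: the job done as asked, in the order asked, and still so for the second after the job is handed in, with the robot touching nothing.
Of lamp_1, lamp_2, lamp_3, lamp_4 only 3 to 4 are there at a start; the rules pass over those that are not, and their reading is None.
At some moment in a run one of lamp_1, lamp_2, lamp_3, lamp_4 may be knocked a few centimetres aside while the robot is not near it.
Once in a run the grip may slacken for a moment while it holds something.
It also fails if it takes over 210 s, if anything falls off the work surface, if the arm or the gripper's body presses on something with over 40 N, if the wrist force passes 120 N, or if a joint passes its speed limit or range.

## Robot

A 7-joint arm with a two-finger parallel gripper is mounted at the origin on the work surface. World frame = base frame: x ahead of the robot, y to its left, z up, the work surface at z = 0. Lengths are in m, angles in rad, forces in N, time in s.
With the tool pointing down it reaches from about 0.425 to 1.025 m from the base axis. Payload 9.4 kg.
Tool frame: the origin (TCP) lies at the centre of the arm's flange, where the gripper is bolted on; the fingertips stand 173 mm ahead of it and the grasp point (between the pads) lies ahead of it (env.hold_point_z is the z of the grasp point in the tool frame, in m); z points along the fingers, y is the line along which they close (so a half turn about z gives the same grasp; the last joint's range is limited). The gripper opens to 85 mm and grips with 20 to 120 N. Pads are 22 mm wide; open, the fingers measure 114 mm over their backs; the gripper's body (76 mm by 85 mm) begins 54 mm behind the grasp point. The pads swing forward as they close: fully open they stand 13 mm farther back than shut.
Start: joints at [-1.367, 0.599, -0.003, 1.599, 0.002, 0.943, -0.08], TCP at [0.201, 0.697, 0.405] pointing down, gripper open.
Joint ranges: [-2.57, 2.57], [-0.35, 1.97], [-1.29, 1.29], [0.11, 2.56], [-1.05, 4.19], [0.11, 1.86], [-2.63, 2.63]. Speed limits (rad/s): [2.22, 2.22, 3.01, 3.01, 3.14, 3.14, 3.14].

## Interface

Orientations are given as [roll, pitch, yaw] about the fixed x, y, z axes, in that order (R = Rz(yaw) Ry(pitch) Rx(roll)).
In Python, from rig import env, read_camera gives the robot as it stands.
- The arm moves only by the tool apply_moves, never from a script. Its argument "motion" is a list of rows, each a list of 4 numbers: the shift along the world's x, y, z in mm, then the turn about the world's z in rad. A call has 1 to 8 rows; each row is the pose to reach, as a shift and turn from the pose commanded when the call began; what a row does not reach only later rows make up. A row lasts 1/8 s, in which the tool goes at most 62.5 mm and 10.7 degrees, less where a joint would pass 70% of its speed; a pose out of reach is approached as far as the arm can. A call with a gripper value outside its range is refused whole. "jaw" is the finger opening in mm, from 0 to 85.4, set as the call begins (left out, the last holds). The fingers move at their own pace and stop on an object; "newtons" is the grip in N (left out, the last holds). Time passes only in rows, so rows that repeat a pose let the fingers close. It gives the time, the measured TCP pose, the force, the opening and the grip force at its end, in the units of the state.
- env.read_state(): the state, without advancing time (a new reading comes with each control period).
- read_camera(name): name is "side" or "top"; returns a dict with "pixels" (384x512x3 uint8, blue, green, red), "range_z" (384x512 float32, m along the optical axis (not along the pixel's ray), 0 where there is no reading), "fov_y" (degrees; the focal length in pixels is half the picture's height over the tangent of half this angle, whatever the lens; pixels are square), "cx", "cy" (the principal point, pixels), "dist_coeffs" ([k1, k2, p1, p2, k3] as OpenCV has them; the pictures are not rectified), "eye" and "orientation" of the camera in the world. Camera axes: x right, y down, z forward; pixel columns grow to the right and rows downward; lengths in m; the calibration is good to about 2 mm. A picture is of the moment at which its call begins.
- env.job_done(): hands the job in; it is judged then, once.
The state is a dict: "time": time; "q": joint angles; "dq": joint speeds; "joint_efforts": joint torques, N m; "tool_pos": TCP position; "tcp_rot": TCP orientation; "force": force on the tool from outside, world axes, zero at the start; "ft_torque": the same for the moment, N m; "opening": opening from 0.0 (shut) to 1.0 (fully open); "grip_force": force on a finger pad.
Only numpy, scipy, OpenCV 4.12 (cv2) and the standard library are available. Lean on these libraries where they do the work, as an engineer would, in place of code of your own. Each camera call takes 0.05 s, during which the arm holds its last target. There are 200 camera calls.

## Working session

There is one attempt and no reset: what is moved stays moved. The work goes in short steps, Python scripts to look and compute and a tool call to move; the robot and the scene stay as the last step left them, time stands still between calls to the robot, and variables do not carry over. Pictures are saved under pics/ and viewed, at most 14 in all, crops included, and the job is handed in when it is done.

Besides the shell and the picture viewer there is one more tool, called after "Call:" as name(argument=value, ...), one argument or row to a line, values as JSON. apply_moves: Moves the arm, as the interface text tells. Its arguments: {"type":"object","properties":{"motion":{"type":"array"},"jaw":{"type":"number"},"newtons":{"type":"number"}},"required":["motion"]}

```bash
mkdir -p pics; ls; cat > h.py <<'E'
import numpy as np, cv2
from scipy.spatial.transform import Rotation as R
from rig import env, read_camera
def cam(n):
    c=read_camera(n); c['f']=192/np.tan(np.radians(c['fov_y'])/2)
    c['K']=np.array([[c['f'],0,c['cx']],[0,c['f'],c['cy']],[0,0,1.]]); c['D']=np.array(c['dist_coeffs'],float)
    o=np.array(c['orientation'],float); c['R']=o if o.shape==(3,3) else R.from_euler('xyz',o).as_matrix()
    c['eye']=np.array(c['eye'],float); return c
def rays(c,uv):
    p=cv2.undistortPoints(np.array(uv,np.float64).reshape(-1,1,2),c['K'],c['D'],None,None).reshape(-1,2)
    return np.c_[p,np.ones(len(p))]@c['R'].T
def onz(c,uv,z):
    d=rays(c,uv); return c['eye']+d*((z-c['eye'][2])/d[:,2])[:,None]
def cloud(c):
    v,u=np.mgrid[:384,:512]; d=rays(c,np.c_[u.ravel(),v.ravel()])
    P=c['eye']+d*c['range_z'].ravel()[:,None].astype(float); P[c['range_z'].ravel()==0]=np.nan
    return P.reshape(384,512,3)
def proj(c,P):
    rv=cv2.Rodrigues(c['R'].T)[0]; return cv2.projectPoints(np.array(P,float).reshape(-1,1,3),rv,-c['R'].T@c['eye'],c['K'],c['D'])[0].reshape(-1,2)
E
python3 - <<'E'
from h import *
print(env.read_state(), env.hold_point_z)
for n in ("top","side"):
    c=cam(n); print(n,c['eye'],c['orientation'],c['fov_y'],c['cx'],c['cy'],c['D'])
    cv2.imwrite(f'pics/{n}0.png',cv2.resize(c['pixels'],(800,600)))
    np.savez(f'{n}0.npz',P=cloud(c),I=c['pixels'])
E
```

```text
pics
{'time': 0.0, 'q': array([-1.36672567,  0.60015194, -0.00254097,  1.60009814,  0.00183166,
        0.94288026, -0.07981543]), 'dq': array([-4.56985784e-04,  9.91652067e-04,  4.25076677e-05,  6.75771030e-04,
        1.20497194e-03, -3.54317188e-04, -1.49645253e-03]), 'joint_efforts': array([ 3.06091197e-04, -7.76431203e+01,  1.56440455e+00, -2.58022642e+01,
        1.22751697e-02,  8.48270516e-03, -3.20984600e-05]), 'tool_pos': array([0.20083971, 0.69643596, 0.40380875]), 'tcp_rot': array([-3.14006575e+00,  1.67840823e-04,  2.86088191e+00]), 'force': array([ 1.15553689, -0.30788062,  0.71417473]), 'ft_torque': array([0.03580372, 0.0300906 , 0.04650756]), 'grip_force': 0.0, 'opening': 0.9963352369171035} 0.1547
top [ 0.38280298 -0.01201238  1.42731849] [-3.04796148e+00 -7.11507846e-04 -1.59962758e+00] 48.336927927733996 256.3282290722166 191.6674224677993 [-0.12501724  0.          0.          0.          0.        ]
side [-0.08916216 -0.60890935  0.85620412] [-2.28962822 -0.01393876 -0.72089636] 52.46085965346459 259.1049576562943 194.4474595233218 [-0.12153165  0.          0.          0.          0.        ]
```

View pics/top0.png

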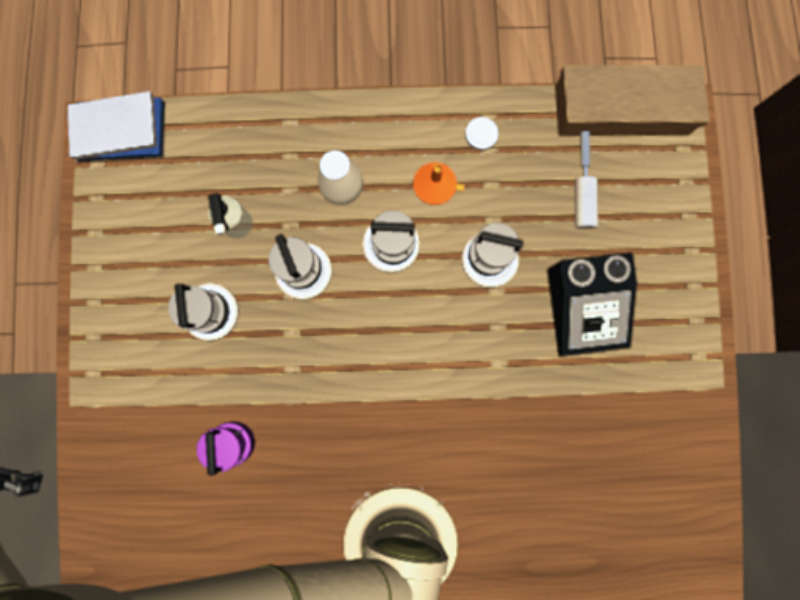

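View pics/side0.png

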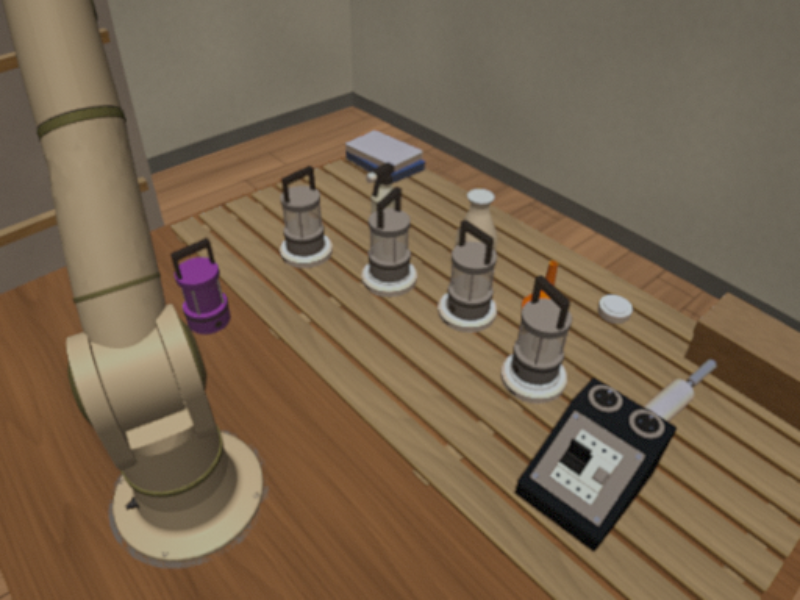

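The top view (800x600) shows four grey lanterns on stands at (198,308), (297,262), (393,235) and (494,248). The supply box is at (595,305), with its lever (dark) on the left (+y) side. The candidates for a lantern are these four, plus the purple one at (225,447), which is the look-alike and stays where it is. The white disc at (482,133) is too small to be a stand. Vase is at (335,165), spray bottle at (225,215), funnel at (435,185).

```bash
cat >> h.py <<'E'
def lamps(c=None,zlo=0.17,zhi=0.25,verbose=True):
    """handle bars: dark points at bar height; returns list of centre xy, bar dir angle, z"""
    c=c or cam('top'); P=cloud(c); I=c['pixels'].max(2)
    m=((I<75)&(P[...,2]>zlo)&(P[...,2]<zhi)&(P[...,0]>0.2)&(np.abs(P[...,1])<0.75)).astype(np.uint8)
    n,L,S,C=cv2.connectedComponentsWithStats(m,connectivity=8); out=[]
    for i in range(1,n):
        if S[i,4]<40: continue
        Q=P[L==i]; z=np.percentile(Q[:,2],80); v,u=np.nonzero(L==i)
        uv=np.c_[u,v][Q[:,2]>z-0.008].astype(float); X=onz(c,uv,z)[:,:2]
        (cx,cy),(w,h),a=cv2.minAreaRect((X*1000).astype(np.float32)); 
        if w<h: a+=90; w,h=h,w
        out.append((cx,cy,z*1000,a,w,h))
        if verbose: print('bar px',C[i].round(),'xy %.0f %.0f z %.0f ang %.1f size %.0f x %.0f n %d'%(cx,cy,z*1000,a,w,h,len(uv)))
    return out
def stands(c=None):
    c=c or cam('top'); P=cloud(c); I=c['pixels'].astype(int)
    m=((I.min(2)>185)&(np.abs(P[...,2]-0.040)<0.012)).astype(np.uint8)
    n,L,S,C=cv2.connectedComponentsWithStats(m,connectivity=8)
    for i in range(1,n):
        if S[i,4]<60: continue
        v,u=np.nonzero(L==i); X=onz(c,np.c_[u,v],0.040)[:,:2].astype(np.float32)*1000
        (x,y),r=cv2.minEnclosingCircle(X); print('stand px',C[i].round(),'xy %.0f %.0f r %.0f'%(x,y,r),S[i,4])
E
python3 - <<'E'
from h import *
c=cam('top'); lamps(c); stands(c)
P=cloud(c); I=c['pixels'].astype(int)
for n,(u,v) in dict(vase=(335,165),spray=(232,212),funnel=(437,185),purple=(225,447),disc=(482,133),shelfBL=(75,400),shelfBR=(715,385),brick=(630,100),trowel=(587,200)).items():
    print(n,P[int(v*.64),int(u*.64)].round(3))
# box: dark top
m=((I.max(2)<60)&(P[...,1]<-0.2)&(P[...,1]>-0.55)&(P[...,2]>0.03)&(P[...,0]>.3)&(P[...,0]<.7)).astype(np.uint8)
n,L,S,C=cv2.connectedComponentsWithStats(m); k=[i for i in range(1,n) if S[i,4]>30]
for i in k: print('dark',C[i],S[i])
t=(P[...,2]>0.132)&(P[...,2]<0.155)&(P[...,1]<-0.25)&(P[...,1]>-0.55)&(P[...,0]>.3)&(P[...,0]<.66)
v,u=np.nonzero(t); X=onz(c,np.c_[u,v],0.144)[:,:2].astype(np.float32)*1000
print('boxtop',cv2.minAreaRect(X),len(X))
b=(P[...,2]>0.03)&(P[...,1]<-0.25)&(P[...,1]>-0.55)&(P[...,0]>.3)&(P[...,0]<.66)
X=P[b][:,:2].astype(np.float32)*1000; print('box all',cv2.minAreaRect(X),len(X))
for n in ('top','side'):
    c2=cam(n)
    x0,y0=(345,155) if n=='top' else (325,235)
    w,h=(80,80) if n=='top' else (120,120)
    cv2.imwrite(f'pics/box_{n}.png',cv2.resize(c2['pixels'][y0:y0+h,x0:x0+w],(600,600),interpolation=cv2.INTER_CUBIC))
A=c['pixels'][120:220,90:340]; cv2.imwrite('pics/lampcrop.png',cv2.resize(A,(800,320),interpolation=cv2.INTER_CUBIC))
E
python3 - <<'E'
import cv2,numpy as np
a=cv2.imread('pics/box_top.png');b=cv2.imread('pics/box_side.png')
cv2.imwrite('pics/box2.png',cv2.resize(np.hstack([a,b]),(800,400)))
E
```

```text
bar px [139. 133.] xy 681 328 z 202 ang 10.8 size 58 x 20 n 122
bar px [251. 145.] xy 630 -5 z 232 ang 88.3 size 74 x 14 n 120
bar px [320. 153.] xy 600 -201 z 232 ang 75.4 size 76 x 13 n 119
bar px [183. 164.] xy 583 190 z 231 ang 19.4 size 77 x 14 n 123
bar px [116. 195.] xy 497 384 z 231 ang 5.6 size 76 x 15 n 139
bar px [134. 287.] xy 231 344 z 192 ang 2.6 size 61 x 14 n 106
stand px [308.  85.] xy 871 -201 r 35 312
stand px [247. 163.] xy 633 1 r 59 233
stand px [313. 174.] xy 595 -207 r 58 276
stand px [199. 178.] xy 582 188 r 59 309
stand px [141. 200.] xy 501 387 r 59 259
vase [0.756 0.101 0.208]
spray [0.689 0.313 0.14 ]
funnel [ 0.749 -0.097  0.069]
purple [0.228 0.332 0.131]
disc [ 0.869 -0.201  0.039]
shelfBL [0.317 0.696 0.013]
shelfBR [ 0.311 -0.691  0.012]
brick [ 0.907 -0.504  0.123]
trowel [ 0.709 -0.412  0.068]
dark [327.2173913  155.04347826] [320 152  14   9  46]
dark [373.42386831 191.12427984] [ 351  162   56   66 1215]
dark [394.42622951 172.06557377] [390 168  10   9  61]
dark [378.69736842 207.40789474] [373 204  13   8  76]
boxtop ((514.1734008789062, -405.57183837890625), (134.3836669921875, 151.6204833984375), 5.185751438140869) 1306
box all ((521.8287353515625, -367.9410705566406), (270.4983825683594, 229.72361755371094), 3.8868417739868164) 3292
```

View pics/box2.png

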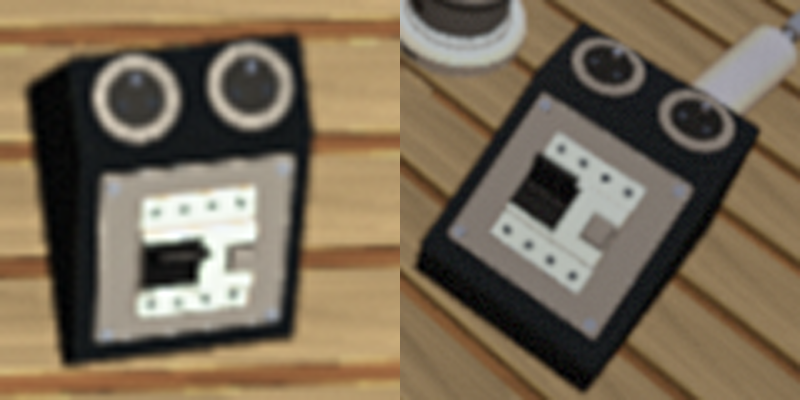

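View pics/lampcrop.png

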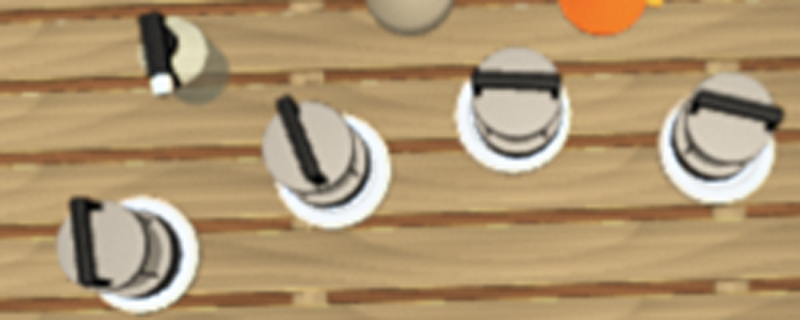

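Crops: the left half is the box from above, with the lever near crop px (170,262) and the button near (240,258). The right half is the side view, with the lever at (540,190) and the button at (600,232). The lamp crop shows four grey lanterns on white stands, with bar heights of about 0.231 m (0.018+0.022+0.190 = 0.230 expected), so these are the right ones. The purple bar at z = 0.192 is excluded.

The plan is to set the lanterns down in front of or beside their stands, starting with D at (497,384).

Call:
apply_moves(
  motion=[
    [0, 0, 55, 0],
    [296, -313, 55, 0.38],
    [296, -313, 55, 0.38],
    [296, -313, 55, 0.38],
    [296, -313, 55, 0.38],
    [296, -313, 55, 0.38],
    [296, -313, 55, 0.38],
    [296, -313, 55, 0.38],
  ],
  jaw=60,
  newtons=60,
)

```text
time: 1.25
tool_pos: [0.4984, 0.3815, 0.4598]
tcp_rot: [-3.141, 0.0, -3.043]
force: [-0.6, 0.6, 0.1]
opening: 0.708
grip_force: 0.0
```

Call:
apply_moves(
  motion=[
    [0, 0, 0, 0],
    [0, 0, 0, 0],
  ],
)

```text
time: 1.5
tool_pos: [0.4966, 0.3839, 0.4596]
tcp_rot: [3.141, -0.0, -3.043]
force: [-0.1, 0.0, 0.1]
opening: 0.701
grip_force: 0.0
```

```bash
python3 - <<'E'
from h import *
print({k:np.round(env.read_state()[k],3) for k in('time','q','tool_pos','tcp_rot','force','opening')})
lamps()
c=cam('side'); cv2.imwrite('pics/s1.png',cv2.resize(c['pixels'],(800,600)))
E
```

```text
{'time': np.float64(1.5), 'q': array([-0.702,  0.427, -0.067,  1.77 ,  0.033,  0.946,  0.888]), 'tool_pos': array([0.497, 0.384, 0.46 ]), 'tcp_rot': array([ 3.141, -0.   , -3.043]), 'force': array([-0.147,  0.025,  0.076]), 'opening': np.float64(0.701)}
bar px [139. 133.] xy 681 328 z 201 ang 9.0 size 57 x 20 n 123
bar px [251. 145.] xy 629 -5 z 232 ang 85.9 size 74 x 14 n 120
bar px [320. 153.] xy 600 -201 z 232 ang 75.1 size 76 x 13 n 118
bar px [183. 164.] xy 584 190 z 232 ang 19.4 size 76 x 14 n 122
bar px [117. 202.] xy 478 382 z 231 ang 9.6 size 39 x 15 n 71
```

Call:
apply_moves(
  motion=[
    [0, 0, -45, 0],
    [0, 0, -75, 0],
    [0, 0, -85, 0],
    [0, 0, -85, 0],
  ],
)

```text
time: 2.1
tool_pos: [0.4965, 0.3845, 0.3746]
tcp_rot: [-3.141, -0.001, -3.041]
force: [-0.0, -0.0, 0.5]
opening: 0.698
grip_force: 0.0
```

Call:
apply_moves(
  motion=[
    [0, 0, 0, 0],
    [0, 0, 0, 0],
    [0, 0, 0, 0],
    [0, 0, 0, 0],
    [0, 0, 0, 0],
  ],
  jaw=0,
  newtons=60,
)

```text
time: 2.72
tool_pos: [0.4971, 0.3839, 0.3754]
tcp_rot: [3.14, 0.001, -3.042]
force: [0.3, 1.6, 5.3]
opening: 0.179
grip_force: 59.9
```

Call:
apply_moves(
  motion=[
    [0, 0, 10, 0],
    [0, 0, 20, 0],
    [0, 0, 20, 0],
    [0, 0, 20, 0],
  ],
)

```text
time: 3.22
tool_pos: [0.4968, 0.3834, 0.3945]
tcp_rot: [-3.141, -0.0, -3.042]
force: [-0.4, 0.4, -4.1]
opening: 0.173
grip_force: 58.6
```

```bash
python3 - <<'E'
from h import *
c=cam('side'); cv2.imwrite('pics/s2.png',cv2.resize(c['pixels'],(800,600)))
print({k:np.round(env.read_state()[k],3) for k in('force','opening','grip_force','tool_pos')})
E
```

```text
{'force': array([ 0.428, -0.672, -3.424]), 'opening': np.float64(0.176), 'grip_force': np.float64(58.634), 'tool_pos': array([0.497, 0.383, 0.394])}
```

View pics/s2.png

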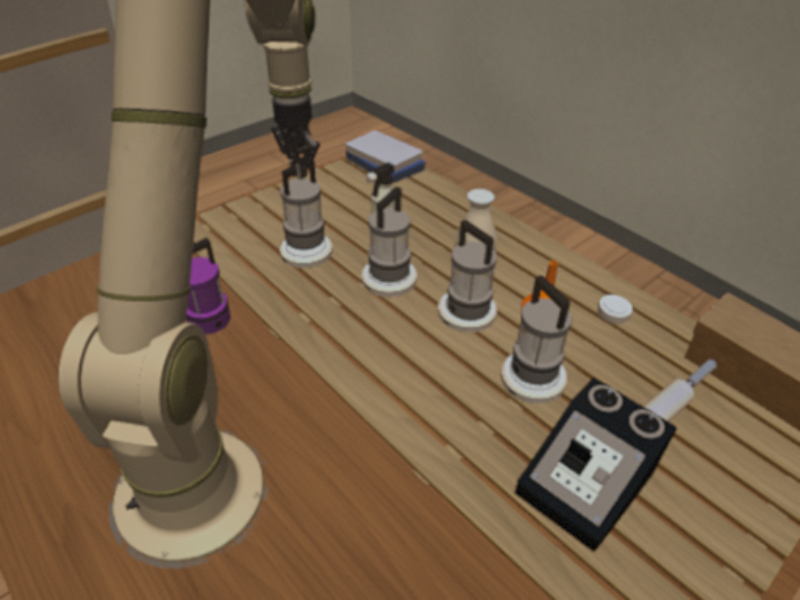

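The lantern at (300,215) is held by the gripper and its wrist force reads about 4 N, so it is lifted. Next I carry it sideways and set it down.

Call:
apply_moves(
  motion=[
    [0, 25, 5, 0],
    [0, 60, 5, 0],
    [0, 100, 5, 0],
    [0, 125, 5, 0],
    [0, 136, 5, 0],
    [0, 136, 5, 0],
    [0, 136, 0, 0],
  ],
)

```text
time: 4.15
tool_pos: [0.4975, 0.5183, 0.3948]
tcp_rot: [-3.141, 0.001, -3.044]
force: [0.8, -0.0, -4.0]
opening: 0.174
grip_force: 58.8
```

Call:
apply_moves(
  motion=[
    [0, 0, -20, 0],
    [0, 0, -34, 0],
    [0, 0, -39, 0],
    [0, 0, -41, 0],
    [0, 0, -42, 0],
    [0, 0, -42, 0],
  ],
)

```text
time: 4.9
tool_pos: [0.4969, 0.5197, 0.3534]
tcp_rot: [3.141, 0.001, -3.042]
force: [-1.3, -0.5, 0.7]
opening: 0.175
grip_force: 59.4
```

```bash
python3 - <<'E'
from h import *
print({k:np.round(env.read_state()[k],3) for k in('force','opening','grip_force','tool_pos')})
c=cam('side'); cv2.imwrite('pics/s3.png',cv2.resize(c['pixels'][60:220,130:330],(800,600)))
stands(); P=cloud(c)
E
```

```text
{'force': array([-1.257, -0.516,  0.729]), 'opening': np.float64(0.175), 'grip_force': np.float64(59.4), 'tool_pos': array([0.497, 0.52 , 0.353])}
stand px [308.  85.] xy 871 -201 r 35 310
stand px [247. 163.] xy 633 1 r 59 233
stand px [313. 174.] xy 595 -207 r 58 277
stand px [199. 178.] xy 582 188 r 59 307
stand px [134. 199.] xy 501 387 r 59 979
```

View pics/s3.png

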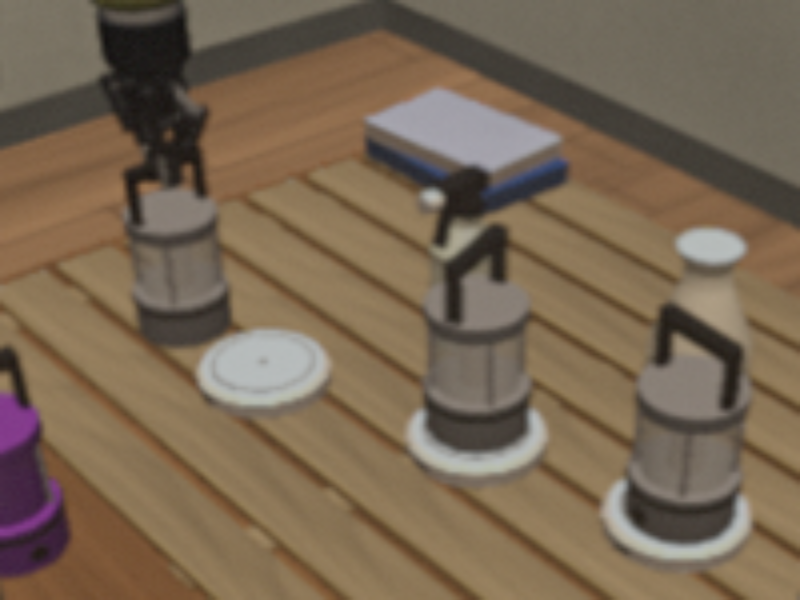

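Lantern D stands upright on the shelf at crop (180,270), its stand is bare at (262,370), and the force is back to about 0. Next is lantern C at (584,190).

Call:
apply_moves(
  motion=[
    [0, 0, 0, 0],
    [0, 0, 0, 0],
    [0, 0, 0, 0],
    [0, 0, 50, 0],
    [0, 0, 107, 0],
  ],
  jaw=60,
)

```text
time: 5.62
tool_pos: [0.4969, 0.5195, 0.4598]
tcp_rot: [-3.14, -0.002, -3.042]
force: [0.7, -0.0, 0.4]
opening: 0.705
grip_force: 0.0
```

Call:
apply_moves(
  motion=[
    [87, -330, 0, 0.24],
    [87, -330, 0, 0.24],
    [87, -330, 0, 0.24],
    [87, -330, 0, 0.24],
    [87, -330, 0, 0.24],
    [87, -330, 0, 0.24],
    [87, -330, 0, 0.24],
    [87, -330, 0, 0.24],
  ],
)

```text
time: 6.62
tool_pos: [0.5837, 0.1905, 0.4598]
tcp_rot: [3.141, 0.0, -2.802]
force: [0.9, 0.8, -0.4]
opening: 0.701
grip_force: 0.0
```

```bash
python3 - <<'E'
from h import *
print({k:np.round(env.read_state()[k],3) for k in('time','tool_pos','tcp_rot','q','opening')})
lamps()
E
```

```text
{'time': np.float64(6.625), 'tool_pos': array([0.584, 0.191, 0.46 ]), 'tcp_rot': array([ 3.141,  0.   , -2.802]), 'q': array([-0.337,  0.411, -0.101,  1.799,  0.049,  0.934,  1.452]), 'opening': np.float64(0.701)}
bar px [251. 145.] xy 629 -5 z 232 ang 85.9 size 74 x 14 n 126
bar px [320. 153.] xy 600 -201 z 231 ang 75.6 size 76 x 14 n 122
bar px [ 75. 197.] xy 497 516 z 209 ang 6.2 size 78 x 15 n 125
bar px [134. 287.] xy 231 344 z 191 ang 3.1 size 61 x 14 n 102
```

Call:
apply_moves(
  motion=[
    [0, 0, -45, 0],
    [0, 0, -75, 0],
    [0, 0, -85, 0],
    [0, 0, -85, 0],
  ],
)

```text
time: 7.18
tool_pos: [0.5838, 0.1906, 0.3746]
tcp_rot: [3.141, -0.001, -2.801]
force: [-0.3, -0.1, 1.1]
opening: 0.702
grip_force: 0.0
```

Call:
apply_moves(
  motion=[
    [0, 0, 0, 0],
    [0, 0, 0, 0],
    [0, 0, 0, 0],
    [0, 0, 0, 0],
    [0, 0, 10, 0],
    [0, 0, 20, 0],
    [0, 0, 20, 0],
  ],
  jaw=0,
)

```text
time: 8.05
tool_pos: [0.5841, 0.1894, 0.3955]
tcp_rot: [-3.141, 0.001, -2.803]
force: [0.2, -0.5, -4.4]
opening: 0.174
grip_force: 58.7
```

Call:
apply_moves(
  motion=[
    [-25, 0, 3, 0],
    [-65, 0, 3, 0],
    [-105, 0, 3, 0],
    [-132, 0, 3, 0],
    [-144, 0, 3, 0],
    [-144, 0, 3, 0],
    [-144, 0, 0, 0],
  ],
)

```text
time: 8.93
tool_pos: [0.4412, 0.1897, 0.3949]
tcp_rot: [3.141, 0.002, -2.803]
force: [-0.8, 0.0, -4.6]
opening: 0.174
grip_force: 58.7
```

Call:
apply_moves(
  motion=[
    [0, 0, -20, 0],
    [0, 0, -34, 0],
    [0, 0, -39, 0],
    [0, 0, -41, 0],
    [0, 0, -42, 0],
    [0, 0, -42, 0],
  ],
)

```text
time: 9.68
tool_pos: [0.44, 0.1898, 0.3535]
tcp_rot: [3.141, 0.001, -2.802]
force: [-2.0, 1.0, 3.9]
opening: 0.178
grip_force: 59.9
```

```bash
python3 - <<'E'
from h import *
print({k:np.round(env.read_state()[k],3) for k in('force','opening','grip_force','tool_pos')})
lamps();stands()
c=cam('side'); cv2.imwrite('pics/s4.png',cv2.resize(c['pixels'],(800,600)))
E
```

```text
{'force': array([-2.049,  0.964,  3.851]), 'opening': np.float64(0.178), 'grip_force': np.float64(59.893), 'tool_pos': array([0.44 , 0.19 , 0.353])}
bar px [139. 133.] xy 681 328 z 201 ang 9.3 size 57 x 22 n 127
bar px [251. 145.] xy 629 -5 z 232 ang 85.9 size 74 x 13 n 119
bar px [320. 153.] xy 600 -201 z 232 ang 75.0 size 76 x 13 n 120
bar px [ 75. 197.] xy 497 516 z 208 ang 5.7 size 78 x 15 n 127
bar px [134. 287.] xy 231 344 z 191 ang 2.8 size 61 x 14 n 106
stand px [308.  85.] xy 871 -201 r 35 309
stand px [247. 163.] xy 633 1 r 59 232
stand px [193. 173.] xy 582 188 r 59 1001
stand px [313. 174.] xy 595 -208 r 58 274
stand px [130. 197.] xy 501 388 r 59 685
```

View pics/s4.png

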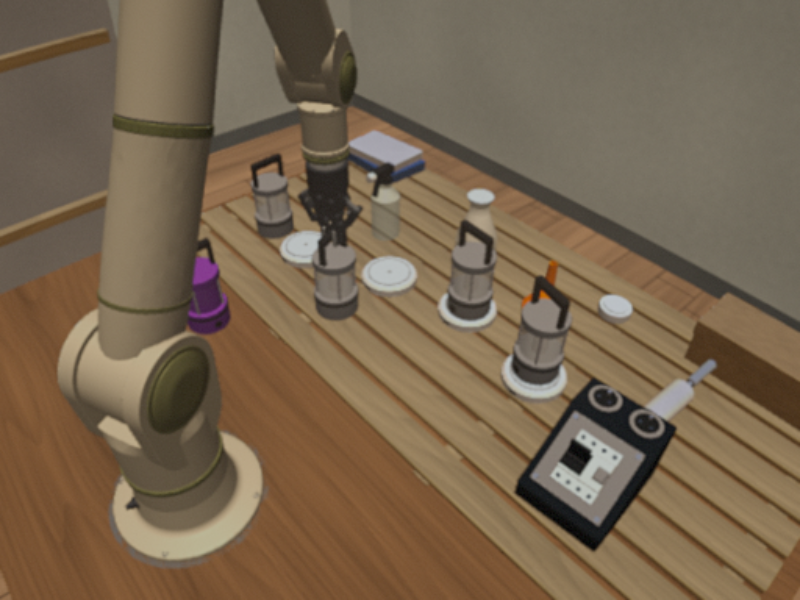

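C stands upright on the shelf at px (335,280) and its stand is bare. Next is lantern A at (629,-5), where the wrist turns back.

Call:
apply_moves(
  motion=[
    [0, 0, 0, 0],
    [0, 0, 0, 0],
    [0, 0, 0, 0],
    [0, 0, 50, 0],
    [0, 0, 107, 0],
  ],
  jaw=60,
)

```text
time: 10.45
tool_pos: [0.4398, 0.1895, 0.4603]
tcp_rot: [-3.141, -0.002, -2.802]
force: [1.5, 1.1, 1.5]
opening: 0.706
grip_force: 0.0
```

Call:
apply_moves(
  motion=[
    [189, -195, 0, -0.18],
    [189, -195, 0, -0.36],
    [189, -195, 0, -0.54],
    [189, -195, 0, -0.72],
    [189, -195, 0, -0.9],
    [189, -195, 0, -1.08],
    [189, -195, 0, -1.26],
    [189, -195, 0, -1.44],
  ],
)

```text
time: 11.45
tool_pos: [0.6289, -0.0056, 0.4594]
tcp_rot: [-3.141, -0.0, 2.035]
force: [-0.6, 0.1, 0.3]
opening: 0.706
grip_force: 0.0
```

Call:
apply_moves(
  motion=[
    [0, 0, 0, -0.18],
    [0, 0, 0, -0.36],
    [0, 0, 0, -0.52],
    [0, 0, 0, -0.52],
    [0, 0, 0, -0.52],
  ],
)

```text
time: 12.08
tool_pos: [0.6289, -0.0053, 0.4595]
tcp_rot: [-3.141, 0.0, 1.525]
force: [0.5, 0.3, 0.7]
opening: 0.7
grip_force: 0.0
```

```bash
python3 - <<'E'
from h import *
print({k:np.round(env.read_state()[k],3) for k in('time','tool_pos','tcp_rot','q','opening')})
lamps()
E
```

```text
{'time': np.float64(12.075), 'tool_pos': array([ 0.629, -0.005,  0.46 ]), 'tcp_rot': array([-3.141,  0.   ,  1.525]), 'q': array([-0.387,  0.455,  0.451,  1.79 , -0.237,  0.951,  0.117]), 'opening': np.float64(0.7)}
bar px [139. 133.] xy 681 329 z 202 ang 10.5 size 57 x 21 n 129
bar px [320. 153.] xy 600 -201 z 232 ang 75.0 size 76 x 14 n 121
bar px [ 75. 197.] xy 497 516 z 209 ang 5.7 size 78 x 15 n 124
bar px [185. 213.] xy 441 189 z 210 ang 18.6 size 77 x 14 n 125
bar px [134. 285.] xy 231 345 z 191 ang 179.0 size 61 x 12 n 90
```

Call:
apply_moves(
  motion=[
    [0, 0, -45, 0],
    [0, 0, -75, 0],
    [0, 0, -85, 0],
    [0, 0, -85, 0],
  ],
)

```text
time: 12.62
tool_pos: [0.6291, -0.0056, 0.3747]
tcp_rot: [-3.141, 0.0, 1.521]
force: [-0.0, 0.2, 0.5]
opening: 0.701
grip_force: 0.0
```

Call:
apply_moves(
  motion=[
    [0, 0, 0, 0],
    [0, 0, 0, 0],
    [0, 0, 0, 0],
    [0, 0, 0, 0],
    [0, 0, 10, 0],
    [0, 0, 20, 0],
    [0, 0, 20, 0],
  ],
  jaw=0,
)

```text
time: 13.5
tool_pos: [0.629, -0.0054, 0.3955]
tcp_rot: [3.141, -0.0, 1.521]
force: [0.5, 0.3, -4.0]
opening: 0.172
grip_force: 58.7
```

Call:
apply_moves(
  motion=[
    [-25, 0, 3, 0],
    [-65, 0, 3, 0],
    [-110, 0, 3, 0],
    [-150, 0, 3, 0],
    [-170, 0, 3, 0],
    [-174, 0, 3, 0],
    [-174, 0, 0, 0],
  ],
)

```text
time: 14.38
tool_pos: [0.4557, -0.0053, 0.3949]
tcp_rot: [3.14, -0.0, 1.521]
force: [0.5, 0.3, -4.2]
opening: 0.175
grip_force: 58.8
```

Call:
apply_moves(
  motion=[
    [0, 0, -20, 0],
    [0, 0, -34, 0],
    [0, 0, -39, 0],
    [0, 0, -41, 0],
    [0, 0, -42, 0],
    [0, 0, -42, 0],
  ],
)

```text
time: 15.12
tool_pos: [0.4551, -0.0057, 0.3536]
tcp_rot: [3.141, -0.001, 1.52]
force: [-2.1, -0.1, 6.4]
opening: 0.177
grip_force: 60.3
```

```bash
python3 - <<'E'
from h import *
print({k:np.round(env.read_state()[k],3) for k in('force','opening','grip_force','tool_pos')})
lamps();stands()
E
```

```text
{'force': array([-2.094, -0.143,  6.412]), 'opening': np.float64(0.177), 'grip_force': np.float64(60.335), 'tool_pos': array([ 0.455, -0.006,  0.354])}
bar px [139. 133.] xy 681 328 z 202 ang 9.1 size 57 x 21 n 124
bar px [320. 153.] xy 600 -202 z 232 ang 74.3 size 74 x 13 n 117
bar px [ 75. 197.] xy 497 516 z 209 ang 6.0 size 77 x 15 n 125
bar px [185. 213.] xy 440 189 z 210 ang 19.1 size 76 x 14 n 127
bar px [134. 287.] xy 231 344 z 191 ang 2.8 size 61 x 14 n 107
stand px [308.  85.] xy 871 -201 r 35 308
stand px [250. 155.] xy 634 1 r 59 982
stand px [193. 173.] xy 582 188 r 59 997
stand px [313. 174.] xy 595 -208 r 58 272
stand px [134. 199.] xy 501 387 r 59 980
```

Call:
apply_moves(
  motion=[
    [0, 0, 0, 0],
    [0, 0, 0, 0],
    [0, 0, 0, 0],
    [0, 0, 50, 0],
    [0, 0, 107, 0],
  ],
  jaw=60,
)

```text
time: 15.85
tool_pos: [0.4548, -0.0054, 0.4604]
tcp_rot: [-3.139, 0.001, 1.52]
force: [1.4, 0.9, -0.1]
opening: 0.7
grip_force: 0.0
```

Call:
apply_moves(
  motion=[
    [145, -196, 0, -0.1],
    [145, -196, 0, -0.21],
    [145, -196, 0, -0.21],
    [145, -196, 0, -0.21],
    [145, -196, 0, -0.21],
    [145, -196, 0, -0.21],
    [145, -196, 0, -0.21],
  ],
)

```text
time: 16.73
tool_pos: [0.5996, -0.2002, 0.4597]
tcp_rot: [-3.141, -0.001, 1.312]
force: [-0.6, 0.1, 0.6]
opening: 0.704
grip_force: 0.0
```

Call:
apply_moves(
  motion=[
    [0, 0, -45, 0],
    [0, 0, -75, 0],
    [0, 0, -85, 0],
    [0, 0, -85, 0],
  ],
)

```text
time: 17.23
tool_pos: [0.6, -0.2009, 0.3749]
tcp_rot: [-3.141, -0.0, 1.312]
force: [-0.1, -0.2, 0.6]
opening: 0.706
grip_force: 0.0
```

Call:
apply_moves(
  motion=[
    [0, 0, 0, 0],
    [0, 0, 0, 0],
    [0, 0, 0, 0],
    [0, 0, 0, 0],
    [0, 0, 10, 0],
    [0, 0, 20, 0],
    [0, 0, 20, 0],
  ],
  jaw=0,
)

```text
time: 18.1
tool_pos: [0.5999, -0.2015, 0.3954]
tcp_rot: [3.141, 0.0, 1.311]
force: [0.5, -0.1, -4.6]
opening: 0.172
grip_force: 58.9
```

```bash
python3 - <<'E'
from h import *
print({k:np.round(env.read_state()[k],3) for k in('force','opening','grip_force','tool_pos','tcp_rot')})
lamps();stands()
E
```

```text
{'force': array([ 0.487, -0.103, -4.563]), 'opening': np.float64(0.172), 'grip_force': np.float64(58.895), 'tool_pos': array([ 0.6  , -0.202,  0.395]), 'tcp_rot': array([3.141, 0.   , 1.311])}
bar px [139. 133.] xy 681 328 z 202 ang 9.1 size 57 x 20 n 126
bar px [ 75. 197.] xy 497 516 z 208 ang 5.3 size 78 x 15 n 124
bar px [185. 213.] xy 441 189 z 209 ang 20.5 size 77 x 14 n 127
bar px [248. 206.] xy 457 4 z 210 ang 88.4 size 54 x 11 n 83
bar px [134. 287.] xy 231 344 z 191 ang 3.1 size 61 x 14 n 107
stand px [308.  85.] xy 870 -201 r 34 307
stand px [250. 155.] xy 634 1 r 58 971
stand px [193. 173.] xy 582 188 r 59 981
stand px [134. 199.] xy 500 387 r 59 968
```

Call:
apply_moves(
  motion=[
    [-25, 5, 3, 0],
    [-65, 12, 3, 0],
    [-110, 20, 3, 0],
    [-145, 27, 3, 0],
    [-160, 30, 3, 0],
    [-160, 30, 3, 0],
    [-160, 30, 0, 0],
  ],
)

```text
time: 19.08
tool_pos: [0.4414, -0.1716, 0.3949]
tcp_rot: [3.139, 0.0, 1.311]
force: [-0.4, 0.9, -4.6]
opening: 0.172
grip_force: 59.0
```

Call:
apply_moves(
  motion=[
    [0, 0, -20, 0],
    [0, 0, -34, 0],
    [0, 0, -39, 0],
    [0, 0, -41, 0],
    [0, 0, -42, 0],
    [0, 0, -42, 0],
  ],
)

```text
time: 19.82
tool_pos: [0.44, -0.1717, 0.3535]
tcp_rot: [3.141, -0.0, 1.31]
force: [-2.0, -0.1, 4.1]
opening: 0.175
grip_force: 60.3
```

Call:
apply_moves(
  motion=[
    [0, 0, 0, 0],
    [0, 0, 0, 0],
    [0, 0, 0, 0],
    [0, 0, 50, 0],
    [0, 0, 107, 0],
    [0, 0, 120, 0],
  ],
  jaw=60,
)

```text
time: 20.58
tool_pos: [0.4402, -0.172, 0.4757]
tcp_rot: [3.137, -0.001, 1.311]
force: [0.0, 0.4, 0.6]
opening: 0.699
grip_force: 0.0
```

```bash
python3 - <<'E'
from h import *
print({k:np.round(env.read_state()[k],3) for k in('force','opening','tool_pos','tcp_rot')})
c=cam('top'); s=cam('side'); lamps(c);stands(c)
for k,x in (('T',c),('S',s)):
    np.savez(f'{k}.npz',P=cloud(x),I=x['pixels'])
cv2.imwrite('pics/s5.png',cv2.resize(s['pixels'],(800,600)))
# box fit
P=cloud(c)
t=(P[...,2]>0.139)&(P[...,2]<0.150)&(P[...,1]<-0.28)&(P[...,1]>-0.55)&(P[...,0]>.4)&(P[...,0]<.68)
v,u=np.nonzero(t); X=P[t][:,:2].astype(np.float32)*1000
print('level top',cv2.minAreaRect(X),len(X))
for x in (c,s):
    Q=cloud(x); m=(Q[...,2]>0.058)&(Q[...,2]<0.138)&(np.abs(Q[...,1]+.405)<.07)&(Q[...,0]>.41)&(Q[...,0]<.56)
    q=Q[m]; A=np.c_[q[:,0],q[:,1],np.ones(len(q))]; w=np.ones(len(q),bool)
    for _ in range(8): k=np.linalg.lstsq(A[w],q[w,2],rcond=None)[0]; r=q[:,2]-A@k; w=np.abs(r)<0.004
    print('slope',k,np.degrees(np.arctan(np.hypot(k[0],k[1]))),'yaw',np.degrees(np.arctan2(k[1],k[0])),w.sum(),len(q))
    # white breaker pixels
    I=x['pixels'].astype(int); b=m&(I.min(2)>190); print('white mean',Q[b].mean(0) if b.any() else None,b.sum())
# crops with pixel colours near button
cv2.imwrite('pics/b5.png',np.hstack([cv2.resize(c['pixels'][180:235,350:415],(390,330),interpolation=cv2.INTER_CUBIC),cv2.resize(s['pixels'][260:330,335:415],(400,330),interpolation=cv2.INTER_CUBIC)]))
E
```

```text
{'force': array([0.042, 0.432, 0.563]), 'opening': np.float64(0.699), 'tool_pos': array([ 0.44 , -0.172,  0.476]), 'tcp_rot': array([ 3.137e+00, -1.000e-03,  1.311e+00])}
bar px [139. 133.] xy 681 328 z 202 ang 9.3 size 57 x 21 n 124
bar px [ 75. 198.] xy 497 516 z 208 ang 6.0 size 78 x 15 n 124
bar px [185. 213.] xy 441 189 z 209 ang 18.6 size 77 x 14 n 126
bar px [252. 206.] xy 455 -5 z 210 ang 86.0 size 74 x 12 n 118
bar px [303. 208.] xy 446 -148 z 210 ang 88.3 size 29 x 11 n 41
bar px [134. 287.] xy 232 344 z 191 ang 2.6 size 63 x 14 n 107
stand px [308.  85.] xy 870 -201 r 34 305
stand px [250. 155.] xy 633 1 r 59 977
stand px [312. 164.] xy 596 -207 r 59 857
stand px [193. 173.] xy 582 188 r 59 986
stand px [134. 199.] xy 501 387 r 59 970
level top ((515.0794677734375, -408.4311828613281), (134.2379913330078, 149.6314697265625), 5.759692192077637) 928
slope [ 0.6508413   0.09502819 -0.15284753] 33.33460567233478 yaw 8.306957200493859 526 1018
white mean [ 0.45740471 -0.41677194  0.11099202] 307
slope [ 0.66245162  0.05249716 -0.17931731] 33.60516990302248 yaw 4.5310371763694155 2048 3187
white mean [ 0.45593598 -0.41921977  0.10873806] 244
```

View pics/b5.png

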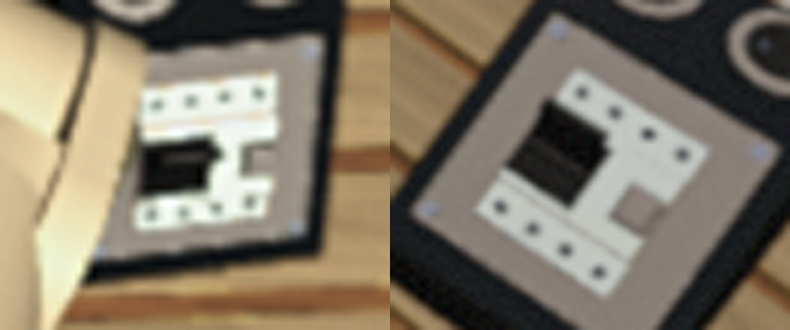

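The crops show the breaker with its lever up (black, top crop (180,165)) and the grey button at top crop (259,162), side crop (247,209). I'll triangulate the button and check it against the plate's screws.

```bash
python3 - <<'E'
from h import *
c=cam('top'); s=cam('side')
bt=[(393.0,206.8)]; bs=[(384.6,304.4)]
print('button z.1165 top',onz(c,bt,.1165)[0].round(4),'side',onz(s,bs,.1165)[0].round(4))
def tri(a,b):
    d1=rays(c,a)[0];d2=rays(s,b)[0]; t=np.linalg.lstsq(np.c_[d1,-d2],s['eye']-c['eye'],rcond=None)[0]
    p=c['eye']+d1*t[0];q=s['eye']+d2*t[1]; return (p+q)/2,np.linalg.norm(p-q)
print('tri',tri(bt,bs))
T=[(345+x/5,155+y/5) for x,y in((112,188),(288,165),(272,315),(110,335))]
S=[(325+(x-400)/3.333,235+y/3.333) for x,y in((545,102),(680,190),(589,324),(460,232))]
Q=[]
for a,b in zip(T,S): p,e=tri([a],[b]); Q.append(p); print(p.round(4),round(e,4))
Q=np.array(Q); m=Q.mean(0); print('mean',m)
yd=Q[0]-Q[1]+Q[3]-Q[2]; print('yaw',np.degrees(np.arctan2(-yd[0],yd[1])))
for yaw in (5,):
    a=np.radians(yaw); ex=np.array([np.cos(a),np.sin(a)]); ey=np.array([-ex[1],ex[0]])
    o=m[:2]+.030*ex; print('origin',o,'button pred',o-.0426*ex-.026*ey,'tip up',o-.0328*ex+.017*ey)
E
```

```text
button z.1165 top [ 0.4464 -0.4398  0.1165] side [ 0.444  -0.4419  0.1165]
tri (array([ 0.44656885, -0.4410472 ,  0.1129405 ]), np.float64(9.601900858544208e-05))
[ 0.4913 -0.356   0.1347] 0.0005
[ 0.5013 -0.466   0.1346] 0.004
[ 0.4111 -0.4722  0.073 ] 0.0023
[ 0.4021 -0.366   0.0724] 0.0019
mean [ 0.45145062 -0.41504177  0.10368358]
yaw 5.035381834908996
origin [ 0.48133646 -0.4124271 ] button pred [ 0.44116462 -0.442041  ] tip up [ 0.44717963 -0.3983505 ]
```

Button is at about (0.445,-0.441,0.1165), and the top, side and plate-screw estimates agree within 3 mm; box yaw is 5°. Next I close the fingers, move in front of and above the button, and press square to the slope.

Call:
apply_moves(
  motion=[
    [-12, -60, 0, -0.18],
    [-12, -120, 0, -0.36],
    [-12, -180, 0, -0.54],
    [-12, -240, 0, -0.72],
    [-12, -272, 0, -0.9],
    [-12, -272, 0, -1.08],
    [-12, -272, 0, -1.224],
    [-12, -272, 0, -1.224],
  ],
  jaw=0,
)

```text
time: 21.78
tool_pos: [0.4281, -0.4432, 0.4704]
tcp_rot: [-3.14, 0.003, 0.087]
force: [0.1, -0.5, -0.4]
opening: -0.001
grip_force: 0.0
```

Call:
apply_moves(
  motion=[
    [0, 0, -60, 0],
    [0, 0, -115, 0],
    [0, 0, -150, 0],
    [0, 0, -150, 0],
    [0, 0, -150, 0],
  ],
)

```text
time: 22.4
tool_pos: [0.4278, -0.444, 0.3236]
tcp_rot: [3.141, -0.0, 0.088]
force: [0.1, -0.8, 1.1]
opening: -0.0
grip_force: 0.0
```

```bash
python3 - <<'E'
from h import *
print({k:np.round(env.read_state()[k],3) for k in('time','force','opening','tool_pos','tcp_rot','q')})
c=cam('top'); lamps(c); s=cam('side')
p=env.read_state()['tool_pos']; tip=np.array(p)-[0,0,.173]
print('tip px top',proj(c,tip),'side',proj(s,tip))
cv2.imwrite('pics/p6.png',np.hstack([cv2.resize(c['pixels'][170:240,345:425],(400,350),interpolation=cv2.INTER_CUBIC),cv2.resize(s['pixels'][220:320,320:434],(400,350),interpolation=cv2.INTER_CUBIC)]))
E
```

```text
{'time': np.float64(22.4), 'force': array([ 0.107, -0.832,  1.105]), 'opening': np.float64(-0.0), 'tool_pos': array([ 0.428, -0.444,  0.324]), 'tcp_rot': array([ 3.141, -0.   ,  0.088]), 'q': array([ 0.222,  0.699,  0.787,  1.959, -0.704,  0.78 , -0.063])}
bar px [139. 133.] xy 681 329 z 202 ang 10.5 size 57 x 20 n 127
bar px [ 75. 197.] xy 497 516 z 209 ang 6.0 size 78 x 15 n 122
bar px [185. 214.] xy 441 189 z 209 ang 19.1 size 77 x 14 n 128
bar px [252. 206.] xy 455 -5 z 210 ang 86.0 size 75 x 12 n 117
bar px [134. 287.] xy 231 344 z 192 ang 2.6 size 61 x 14 n 104
tip px top [[398.23358904 212.12592247]] side [[384.85992735 300.2674513 ]]
```

View pics/p6.png

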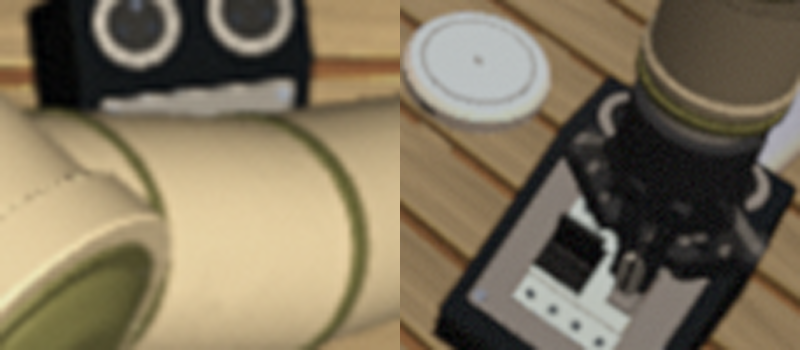

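The fingertips (side crop (628,290)) hang just over the grey button and are clear of the lever at (570,255). Now I press.

Call:
apply_moves(
  motion=[
    [0, 1, -20, 0],
    [6, 1, -29, 0],
    [6, 1, -29, 0],
    [6, 1, -29, 0],
  ],
)

```text
time: 23.0
tool_pos: [0.434, -0.4425, 0.2937]
tcp_rot: [3.141, 0.0, 0.087]
force: [-0.0, 0.8, -0.3]
opening: -0.0
grip_force: 0.0
```

Call:
apply_moves(
  motion=[
    [2, 0, -3, 0],
    [4, 0, -5, 0],
    [4, 0, -5, 0],
    [4, 0, -5, 0],
  ],
)

```text
time: 23.5
tool_pos: [0.4378, -0.4424, 0.2887]
tcp_rot: [3.142, 0.0, 0.087]
force: [-0.8, -0.0, 0.5]
opening: 0.003
grip_force: 0.7
```

```bash
python3 - <<'E'
from h import *
print({k:np.round(env.read_state()[k],3) for k in('time','force','opening','tool_pos')})
s=cam('side'); 
cv2.imwrite('pics/p7.png',cv2.resize(s['pixels'][220:320,320:434],(570,500),interpolation=cv2.INTER_CUBIC))
E
```

```text
{'time': np.float64(23.5), 'force': array([-0.809, -0.022,  0.458]), 'opening': np.float64(0.003), 'tool_pos': array([ 0.438, -0.442,  0.289])}
```

View pics/p7.png

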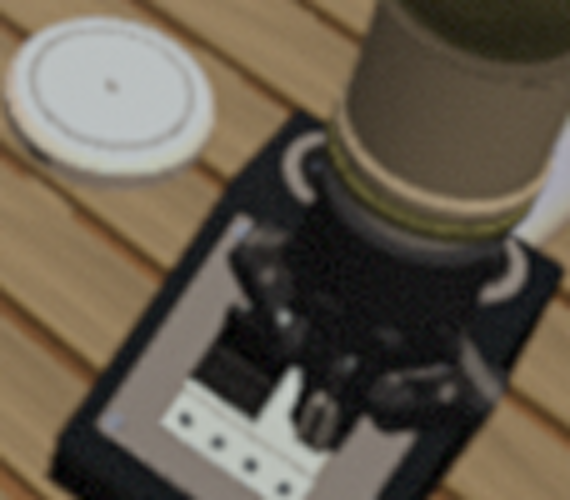

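The fingertips now cover the button at crop (318,415) and the lever is still up at (240,360). I press further in small steps.

Call:
apply_moves(
  motion=[
    [1, 0, -2, 0],
    [2, 0, -3, 0],
    [2, 0, -3, 0],
  ],
)

```text
time: 23.92
tool_pos: [0.44, -0.4424, 0.2857]
tcp_rot: [-3.141, 0.0, 0.087]
force: [-1.3, 0.2, 3.5]
opening: -0.002
grip_force: 2.0
```

Call:
apply_moves(
  motion=[
    [1, 0, -1, 0],
    [2, 0, -3, 0],
    [2, 0, -3, 0],
  ],
)

```text
time: 24.3
tool_pos: [0.4412, -0.4425, 0.2837]
tcp_rot: [-3.141, -0.0, 0.086]
force: [-4.7, 4.6, 16.1]
opening: 0.001
grip_force: 7.8
```

```bash
python3 - <<'E'
from h import *
print({k:np.round(env.read_state()[k],3) for k in('time','force','opening','tool_pos')})
s=cam('side'); Q=cloud(s)
# lever: dark points on breaker +y half: heights
a=np.radians(5); ex=np.array([np.cos(a),np.sin(a)]); ey=np.array([-ex[1],ex[0]]); o=np.array([.4853,-.4114])
d=Q[...,:2]-o; bx=d@ex; by=d@ey; bz=Q[...,2]-.018
m=(s['pixels'].max(2)<70)&(by>5e-3)&(by<.03)&(bx>-.09)&(bx<0)&(bz>.085)&(bz<.14)
print(m.sum(), 'bx pct',np.percentile(bx[m],[2,50,98]).round(3),'bz',np.percentile(bz[m],[2,50,98]).round(3))
E
```

```text
{'time': np.float64(24.3), 'force': array([-4.722,  4.562, 16.053]), 'opening': np.float64(0.001), 'tool_pos': array([ 0.441, -0.442,  0.284])}
148 bx pct [-0.066 -0.044 -0.026] bz [0.091 0.098 0.108]
```

The force rose to 16 N (button fully in). The lever points now span box x -0.066 and z up to 0.108, which matches the dropped pose. I retract and move in front of and below the lever tip.

Call:
apply_moves(
  motion=[
    [-6, 0, 8, 0],
    [-12, 0, 40, 0],
    [-12, 0, 40, 0],
  ],
)

```text
time: 24.72
tool_pos: [0.4298, -0.4431, 0.3245]
tcp_rot: [3.139, -0.002, 0.086]
force: [-0.3, 0.3, -0.2]
opening: -0.0
grip_force: 0.0
```

Call:
apply_moves(
  motion=[
    [-36, 20, 0, 0],
    [-36, 40, 0, 0],
    [-36, 40, 0, 0],
    [-36, 40, -20, 0],
    [-36, 40, -40, 0],
    [-36, 40, -40, 0],
    [-36, 40, -40, 0],
  ],
)

```text
time: 25.6
tool_pos: [0.3943, -0.4029, 0.283]
tcp_rot: [3.141, -0.0, 0.087]
force: [0.1, 0.6, 0.3]
opening: -0.002
grip_force: 0.0
```

```bash
cat >> h.py <<'E'
def lever():
    s=cam('side'); Q=cloud(s)
    a=np.radians(5); ex=np.array([np.cos(a),np.sin(a)]); ey=np.array([-ex[1],ex[0]]); o=np.array([.4853,-.4114])
    d=Q[...,:2]-o; bx=d@ex; by=d@ey; bz=Q[...,2]-.018
    m=(s['pixels'].max(2)<70)&(by>3e-3)&(by<.031)&(bx>-.078)&(bx<-.01)&(bz>.085)&(bz<.14)
    print(m.sum(), 'bx pct',np.percentile(bx[m],[2,50,98]).round(3),'bz',np.percentile(bz[m],[2,50,98]).round(3))
    return s
E
python3 - <<'E'
from h import *
print({k:np.round(env.read_state()[k],3) for k in('time','force','opening','tool_pos')})
s=lever()
cv2.imwrite('pics/p8.png',cv2.resize(s['pixels'][220:320,320:434],(570,500),interpolation=cv2.INTER_CUBIC))
E
```

```text
{'time': np.float64(25.6), 'force': array([0.133, 0.568, 0.257]), 'opening': np.float64(-0.002), 'tool_pos': array([ 0.394, -0.403,  0.283])}
4 bx pct [-0.051 -0.042 -0.037] bz [0.091 0.095 0.1  ]
```

View pics/p8.png

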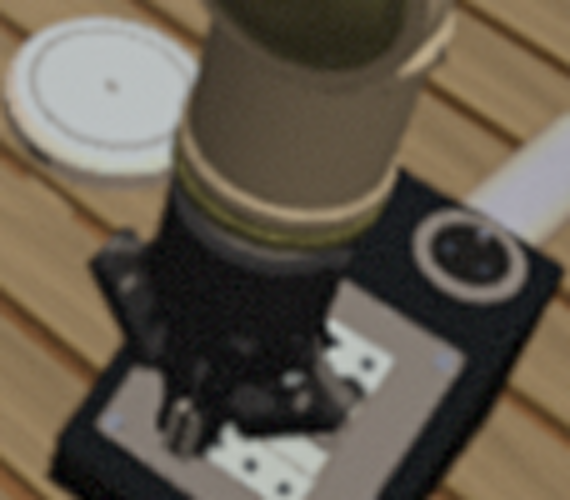

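The fingertips at crop (182,430) stand in front of the lever and the lever is hidden behind them. I scoop it up along its arc.

Call:
apply_moves(
  motion=[
    [12, 1, 0, 0],
    [16, 1, 4, 0],
    [20, 2, 8, 0],
    [23, 2, 11, 0],
    [26, 2, 14, 0],
  ],
)

```text
time: 26.28
tool_pos: [0.4189, -0.4008, 0.2974]
tcp_rot: [3.141, 0.002, 0.086]
force: [-7.5, -0.5, 3.9]
opening: -0.004
grip_force: 3.5
```

Call:
apply_moves(
  motion=[
    [4, 0, 3, 0],
    [8, 1, 5, 0],
    [12, 1, 6, 0],
    [15, 1, 7, 0],
    [15, 1, 7, 0],
  ],
)

```text
time: 26.9
tool_pos: [0.4352, -0.3991, 0.3035]
tcp_rot: [-3.141, 0.0, 0.087]
force: [-0.9, -0.6, 0.2]
opening: 0.004
grip_force: 0.6
```

Call:
apply_moves(
  motion=[
    [2, 0, 0, 0],
    [2, 0, 0, 0],
  ],
)

```text
time: 27.15
tool_pos: [0.4361, -0.3992, 0.3035]
tcp_rot: [-3.14, 0.001, 0.086]
force: [-4.2, 1.9, 1.3]
opening: -0.001
grip_force: 2.4
```

```bash
python3 - <<'E'
from h import *
print({k:np.round(env.read_state()[k],3) for k in('time','force','opening','tool_pos')})
s=lever()
cv2.imwrite('pics/p9.png',cv2.resize(s['pixels'][220:320,320:434],(570,500),interpolation=cv2.INTER_CUBIC))
E
```

```text
{'time': np.float64(27.15), 'force': array([-4.171,  1.901,  1.273]), 'opening': np.float64(-0.001), 'tool_pos': array([ 0.436, -0.399,  0.304])}
137 bx pct [-0.06  -0.047 -0.035] bz [0.085 0.114 0.139]
```

Call:
apply_moves(
  motion=[
    [2, 0, 0, 0],
    [3, 0, 0, 0],
    [3, 0, 0, 0],
  ],
)

```text
time: 27.58
tool_pos: [0.4371, -0.3994, 0.3035]
tcp_rot: [-3.139, 0.004, 0.085]
force: [-13.8, 1.0, 7.0]
opening: 0.002
grip_force: 6.8
```

Call:
apply_moves(
  motion=[
    [-5, 0, 0, 0],
    [-30, -2, 5, 0],
    [-60, -4, 40, 0],
    [-90, 60, 140, 0],
    [-90, 120, 180, 0],
    [-90, 150, 180, 0],
  ],
)

```text
time: 28.32
tool_pos: [0.3519, -0.2802, 0.4671]
tcp_rot: [3.141, -0.002, 0.085]
force: [1.0, 1.0, 0.4]
opening: 0.001
grip_force: 0.0
```

```bash
python3 - <<'E'
from h import *
print({k:np.round(env.read_state()[k],3) for k in('time','force','opening','tool_pos','tcp_rot')})
s=lever(); c=cam('top'); lamps(c); stands(c)
cv2.imwrite('pics/p9.png',cv2.resize(s['pixels'][180:330,265:465],(800,600),interpolation=cv2.INTER_CUBIC))
E
```

```text
{'time': np.float64(28.325), 'force': array([1.014, 1.05 , 0.371]), 'opening': np.float64(0.001), 'tool_pos': array([ 0.352, -0.28 ,  0.467]), 'tcp_rot': array([ 3.141e+00, -2.000e-03,  8.500e-02])}
173 bx pct [-0.048 -0.039 -0.036] bz [0.085 0.101 0.122]
bar px [139. 133.] xy 681 329 z 202 ang 9.0 size 57 x 21 n 130
bar px [ 75. 197.] xy 497 516 z 209 ang 6.0 size 78 x 15 n 125
bar px [185. 213.] xy 441 189 z 210 ang 19.7 size 77 x 13 n 124
bar px [252. 206.] xy 455 -5 z 210 ang 86.0 size 75 x 12 n 119
bar px [311. 210.] xy 440 -171 z 210 ang 77.0 size 76 x 13 n 112
bar px [134. 287.] xy 231 344 z 191 ang 2.8 size 61 x 14 n 108
stand px [308.  85.] xy 870 -201 r 35 309
stand px [250. 155.] xy 633 1 r 59 976
stand px [314. 165.] xy 596 -208 r 59 972
stand px [193. 173.] xy 582 188 r 59 986
stand px [134. 199.] xy 501 387 r 59 972
```

View pics/p9.png

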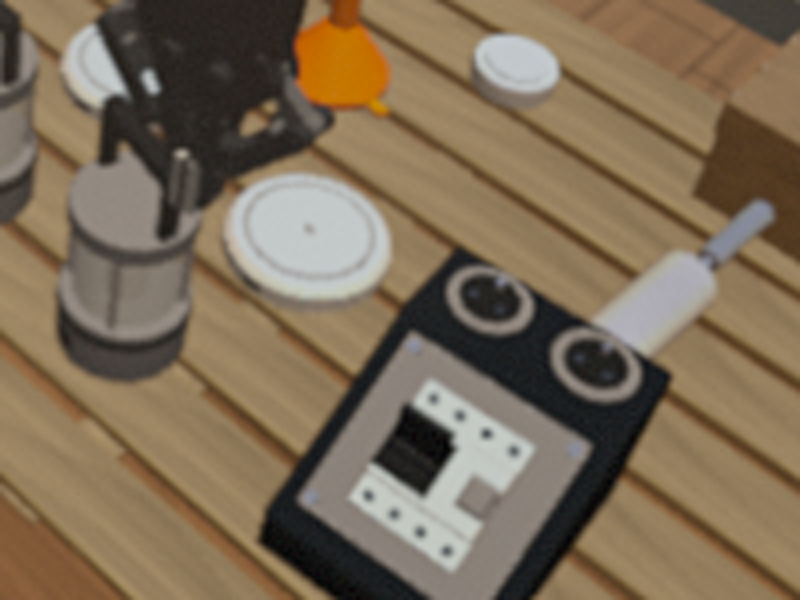

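The lever stands up again at crop (415,445), looking as it did at the start; its top is at box z 0.122 (0.1226 expected fully up). All four lanterns stand on the slats and all four stands are bare. Now the lanterns go back, B first. I also compare the lever with the initial picture.

Call:
apply_moves(
  motion=[
    [30, 30, 0, 0.18],
    [90, 78, -10, 0.36],
    [90, 78, -24, 0.54],
    [90, 78, -24, 0.72],
    [90, 78, -24, 0.9],
    [90, 78, -24, 1.08],
    [90, 78, -24, 1.224],
    [90, 78, -24, 1.224],
  ],
  jaw=60,
)

```text
time: 29.42
tool_pos: [0.4428, -0.2035, 0.4418]
tcp_rot: [3.14, -0.001, 1.308]
force: [-0.3, 0.4, -0.6]
opening: 0.701
grip_force: 0.0
```

```bash
python3 - <<'E'
from h import *
print({k:np.round(env.read_state()[k],3) for k in('time','force','opening','tool_pos','tcp_rot')})
s=cam('side'); z=np.load('side0.npz'); a=s['pixels'][270:325,345:410].astype(int); b=z['I'][270:325,345:410].astype(int)
d=np.abs(a-b).max(2); print('diff max/mean',d.max(),d.mean(), (d>60).sum())
lamps()
E
```

```text
{'time': np.float64(29.425), 'force': array([-0.291,  0.397, -0.582]), 'opening': np.float64(0.701), 'tool_pos': array([ 0.443, -0.204,  0.442]), 'tcp_rot': array([ 3.140e+00, -1.000e-03,  1.308e+00])}
diff max/mean 17 8.684755244755245 0
bar px [139. 133.] xy 681 329 z 201 ang 9.7 size 57 x 21 n 130
bar px [ 59. 195.] xy 503 568 z 209 ang 5.5 size 76 x 15 n 118
bar px [185. 213.] xy 441 189 z 210 ang 18.6 size 76 x 14 n 123
bar px [252. 206.] xy 455 -5 z 210 ang 86.0 size 75 x 12 n 116
bar px [306. 209.] xy 444 -159 z 210 ang 74.3 size 52 x 12 n 75
bar px [134. 287.] xy 231 344 z 191 ang 2.8 size 61 x 14 n 107
```

The lever region matches the first picture (max difference 17). Lantern D has been knocked to (503,568) but stands upright. I correct the hover over B.

Call:
apply_moves(
  motion=[
    [-3, 32, 0, 0],
    [-3, 32, 0, 0],
    [-3, 32, 0, 0],
  ],
)

```text
time: 29.9
tool_pos: [0.4408, -0.1705, 0.4418]
tcp_rot: [3.14, 0.0, 1.31]
force: [-0.2, -0.0, -0.2]
opening: 0.702
grip_force: 0.0
```

```bash
python3 - <<'E'
from h import *
print({k:np.round(env.read_state()[k],4) for k in('time','tool_pos','tcp_rot')})
E
```

```text
{'time': np.float64(29.9), 'tool_pos': array([ 0.4408, -0.1705,  0.4418]), 'tcp_rot': array([3.1399e+00, 2.0000e-04, 1.3101e+00])}
```

Call:
apply_moves(
  motion=[
    [0, 0, -45, 0],
    [0, 0, -75, 0],
    [0, 0, -89, 0],
    [0, 0, -89, 0],
  ],
)

```text
time: 30.4
tool_pos: [0.4407, -0.1708, 0.3524]
tcp_rot: [3.142, 0.0, 1.31]
force: [-0.2, 0.5, -0.2]
opening: 0.705
grip_force: 0.0
```

Call:
apply_moves(
  motion=[
    [0, 0, 0, 0],
    [0, 0, 0, 0],
    [0, 0, 0, 0],
    [0, 0, 0, 0],
    [0, 0, 15, 0],
    [0, 0, 35, 0],
    [0, 0, 45, 0],
    [0, 0, 45, 0],
  ],
  jaw=0,
)

```text
time: 31.4
tool_pos: [0.4408, -0.17, 0.3985]
tcp_rot: [3.139, -0.0, 1.312]
force: [-0.3, -0.1, -4.7]
opening: 0.178
grip_force: 59.6
```

Call:
apply_moves(
  motion=[
    [25, -6, 0, 0],
    [65, -16, 0, 0],
    [105, -26, 0, 0],
    [140, -34, 0, 0],
    [155, -37, 0, 0],
    [155, -37, 0, 0],
    [155, -37, 0, 0],
  ],
)

```text
time: 32.28
tool_pos: [0.5944, -0.2071, 0.3973]
tcp_rot: [-3.141, -0.0, 1.31]
force: [-0.6, -0.1, -5.1]
opening: 0.175
grip_force: 59.6
```

```bash
python3 - <<'E'
from h import *
print({k:np.round(env.read_state()[k],4) for k in('time','tool_pos','tcp_rot','force','opening')})
lamps()
E
```

```text
{'time': np.float64(32.275), 'tool_pos': array([ 0.5944, -0.2071,  0.3973]), 'tcp_rot': array([-3.1408e+00, -2.0000e-04,  1.3104e+00]), 'force': array([-0.6421, -0.0591, -5.1086]), 'opening': np.float64(0.1755)}
bar px [139. 133.] xy 681 329 z 201 ang 9.3 size 57 x 21 n 130
bar px [ 59. 195.] xy 503 568 z 209 ang 6.8 size 76 x 15 n 116
bar px [185. 213.] xy 441 189 z 209 ang 18.6 size 77 x 14 n 126
bar px [244. 206.] xy 457 19 z 210 ang 88.4 size 26 x 11 n 41
bar px [134. 287.] xy 231 344 z 191 ang 3.1 size 61 x 15 n 104
```

Call:
apply_moves(
  motion=[
    [1, 0, -12, 0],
    [1, 0, -19, 0],
    [1, 0, -22, 0],
    [1, 0, -23, 0],
    [1, 0, -23, 0],
  ],
)

```text
time: 32.95
tool_pos: [0.5965, -0.2074, 0.3759]
tcp_rot: [3.14, -0.001, 1.311]
force: [-3.8, 2.5, 8.5]
opening: 0.175
grip_force: 61.5
```

Call:
apply_moves(
  motion=[
    [0, 0, 0, 0],
    [0, 0, 0, 0],
    [0, 0, 0, 0],
    [0, 0, 45, 0],
    [0, 0, 88, 0],
    [0, 0, 88, 0],
  ],
  jaw=60,
)

```text
time: 33.7
tool_pos: [0.5971, -0.208, 0.4659]
tcp_rot: [3.135, 0.0, 1.311]
force: [-0.1, 0.3, -0.4]
opening: 0.704
grip_force: 0.0
```

Call:
apply_moves(
  motion=[
    [-140, 202, 0, 0.1],
    [-140, 202, 0, 0.21],
    [-140, 202, 0, 0.21],
    [-140, 202, 0, 0.21],
    [-140, 202, 0, 0.21],
    [-140, 202, 0, 0.21],
    [-140, 202, 0, 0.21],
    [-140, 202, 0, 0.21],
  ],
)

```text
time: 34.7
tool_pos: [0.4571, -0.0062, 0.4626]
tcp_rot: [3.14, 0.001, 1.519]
force: [-0.6, 0.3, -0.6]
opening: 0.702
grip_force: 0.0
```

```bash
python3 - <<'E'
from h import *
print({k:np.round(env.read_state()[k],4) for k in('time','tool_pos','tcp_rot','force','opening')})
lamps()
E
```

```text
{'time': np.float64(34.7), 'tool_pos': array([ 0.4571, -0.0062,  0.4626]), 'tcp_rot': array([3.1404e+00, 6.0000e-04, 1.5189e+00]), 'force': array([-0.5955,  0.3294, -0.6475]), 'opening': np.float64(0.7023)}
bar px [139. 133.] xy 681 328 z 201 ang 9.1 size 57 x 21 n 129
bar px [323. 155.] xy 595 -208 z 232 ang 74.4 size 76 x 13 n 120
bar px [ 59. 195.] xy 503 567 z 209 ang 5.5 size 76 x 16 n 116
bar px [185. 213.] xy 441 189 z 210 ang 18.6 size 76 x 14 n 125
bar px [134. 287.] xy 231 344 z 192 ang 2.8 size 61 x 14 n 106
```

B is back on the middle of its stand: (595,-208) against (596,-208). Next is A.

Call:
apply_moves(
  motion=[
    [-2, 0, -55, 0],
    [-2, 0, -95, 0],
    [-2, 0, -110, 0],
    [-2, 0, -110, 0],
  ],
)

```text
time: 35.25
tool_pos: [0.4547, -0.0058, 0.3518]
tcp_rot: [-3.14, 0.001, 1.52]
force: [-0.1, -0.5, 0.1]
opening: 0.707
grip_force: 0.0
```

Call:
apply_moves(
  motion=[
    [0, 0, 0, 0],
    [0, 0, 0, 0],
    [0, 0, 0, 0],
    [0, 0, 0, 0],
    [0, 0, 15, 0],
    [0, 0, 35, 0],
    [0, 0, 45, 0],
    [0, 0, 45, 0],
  ],
  jaw=0,
)

```text
time: 36.25
tool_pos: [0.4546, -0.005, 0.3982]
tcp_rot: [3.139, -0.001, 1.522]
force: [0.6, -0.5, -3.5]
opening: 0.177
grip_force: 59.4
```

Call:
apply_moves(
  motion=[
    [25, 1, 0, 0],
    [65, 3, 0, 0],
    [110, 5, 0, 0],
    [150, 6, 0, 0],
    [172, 7, 0, 0],
    [178, 7, 0, 0],
    [178, 7, 0, 0],
    [178, 7, 0, 0],
  ],
)

```text
time: 37.25
tool_pos: [0.6316, 0.0017, 0.3975]
tcp_rot: [-3.142, -0.0, 1.521]
force: [0.2, -0.7, -4.7]
opening: 0.175
grip_force: 59.4
```

```bash
python3 - <<'E'
from h import *
print({k:np.round(env.read_state()[k],4) for k in('time','tool_pos','tcp_rot','force','opening')})
E
```

```text
{'time': np.float64(37.25), 'tool_pos': array([0.6316, 0.0017, 0.3975]), 'tcp_rot': array([-3.1416e+00, -3.0000e-04,  1.5208e+00]), 'force': array([ 0.2431, -0.715 , -4.717 ]), 'opening': np.float64(0.1754)}
```

Call:
apply_moves(
  motion=[
    [1, 0, -12, 0],
    [1, 0, -19, 0],
    [1, 0, -22, 0],
    [1, 0, -22, 0],
    [1, 0, -22, 0],
  ],
)

```text
time: 37.88
tool_pos: [0.6337, 0.0017, 0.3758]
tcp_rot: [3.14, 0.0, 1.521]
force: [-0.8, -0.2, -2.4]
opening: 0.174
grip_force: 59.7
```

Call:
apply_moves(
  motion=[
    [0, 0, 0, 0],
    [0, 0, 0, 0],
    [0, 0, 0, 0],
    [0, 0, 45, 0],
    [0, 0, 88, 0],
    [0, 0, 88, 0],
  ],
  jaw=60,
)

```text
time: 38.62
tool_pos: [0.6343, 0.0012, 0.4671]
tcp_rot: [3.135, -0.001, 1.521]
force: [0.7, 0.1, 0.2]
opening: 0.703
grip_force: 0.0
```

Call:
apply_moves(
  motion=[
    [-30, 30, 0, 0.18],
    [-60, 60, 0, 0.36],
    [-95, 92, 0, 0.54],
    [-125, 122, 0, 0.72],
    [-155, 150, 0, 0.9],
    [-180, 175, 0, 1.08],
    [-192, 187, 0, 1.26],
    [-192, 187, 0, 1.44],
  ],
)

```text
time: 39.62
tool_pos: [0.4404, 0.19, 0.4631]
tcp_rot: [3.141, -0.001, 2.97]
force: [1.0, -0.1, -0.4]
opening: 0.703
grip_force: 0.0
```

Call:
apply_moves(
  motion=[
    [0, 0, 0, 0.18],
    [0, 0, 0, 0.36],
    [0, 0, 0, 0.52],
    [0, 0, 0, 0.52],
    [0, 0, 0, 0.52],
  ],
)

```text
time: 40.25
tool_pos: [0.4416, 0.1887, 0.4634]
tcp_rot: [3.14, -0.001, -2.806]
force: [0.2, -0.3, 0.1]
opening: 0.696
grip_force: 0.0
```

```bash
python3 - <<'E'
from h import *
print({k:np.round(env.read_state()[k],4) for k in('time','tool_pos','tcp_rot','force','opening','q')})
lamps()
E
```

```text
{'time': np.float64(40.25), 'tool_pos': array([0.4416, 0.1887, 0.4634]), 'tcp_rot': array([ 3.1404e+00, -6.0000e-04, -2.8057e+00]), 'force': array([ 0.1643, -0.3284,  0.0515]), 'opening': np.float64(0.6961), 'q': array([-0.6316,  0.2314,  0.1356,  2.0796, -0.0436,  0.8336,  1.4365])}
bar px [139. 133.] xy 681 328 z 201 ang 9.1 size 58 x 21 n 127
bar px [248. 144.] xy 633 4 z 232 ang 85.6 size 74 x 12 n 119
bar px [323. 155.] xy 595 -208 z 232 ang 75.4 size 76 x 13 n 114
bar px [ 59. 195.] xy 503 568 z 208 ang 3.9 size 75 x 16 n 117
bar px [188. 221.] xy 422 182 z 208 ang 23.0 size 37 x 13 n 54
bar px [134. 287.] xy 231 344 z 191 ang 2.6 size 61 x 14 n 106
```

Call:
apply_moves(
  motion=[
    [0, 0, -55, 0],
    [0, 0, -95, 0],
    [0, 0, -110, 0],
    [0, 0, -110, 0],
  ],
)

```text
time: 40.8
tool_pos: [0.4415, 0.1889, 0.3527]
tcp_rot: [3.141, -0.003, -2.803]
force: [0.0, 0.2, -0.3]
opening: 0.703
grip_force: 0.0
```

Call:
apply_moves(
  motion=[
    [0, 0, 0, 0],
    [0, 0, 0, 0],
    [0, 0, 0, 0],
    [0, 0, 0, 0],
    [0, 0, 15, 0],
    [0, 0, 35, 0],
    [0, 0, 45, 0],
    [0, 0, 45, 0],
  ],
  jaw=0,
)

```text
time: 41.8
tool_pos: [0.4416, 0.1887, 0.3991]
tcp_rot: [3.14, 0.001, -2.802]
force: [-0.0, 0.3, -4.6]
opening: 0.177
grip_force: 59.2
```

Call:
apply_moves(
  motion=[
    [25, 0, 0, 0],
    [60, 0, 0, 0],
    [95, 0, 0, 0],
    [125, 0, 0, 0],
    [141, -1, 0, 0],
    [141, -1, 0, 0],
    [141, -1, 0, 0],
  ],
)

```text
time: 42.68
tool_pos: [0.5815, 0.1879, 0.3983]
tcp_rot: [3.14, -0.002, -2.802]
force: [0.1, 0.2, -4.1]
opening: 0.174
grip_force: 59.2
```

```bash
python3 - <<'E'
from h import *
print({k:np.round(env.read_state()[k],4) for k in('time','tool_pos','tcp_rot','force','opening')})
E
```

```text
{'time': np.float64(42.675), 'tool_pos': array([0.5815, 0.1879, 0.3983]), 'tcp_rot': array([ 3.1401e+00, -2.0000e-03, -2.8017e+00]), 'force': array([ 0.1114,  0.1843, -4.0547]), 'opening': np.float64(0.1738)}
```

Call:
apply_moves(
  motion=[
    [0, 0, -12, 0],
    [0, 0, -19, 0],
    [0, 0, -22, 0],
    [0, 0, -23, 0],
    [0, 0, -23, 0],
  ],
)

```text
time: 43.3
tool_pos: [0.5825, 0.1881, 0.3767]
tcp_rot: [3.14, 0.0, -2.802]
force: [-3.6, 0.6, 6.0]
opening: 0.174
grip_force: 60.7
```

Call:
apply_moves(
  motion=[
    [0, 0, 0, 0],
    [0, 0, 0, 0],
    [0, 0, 0, 0],
    [0, 0, 45, 0],
    [0, 0, 88, 0],
    [0, 0, 88, 0],
  ],
  jaw=60,
)

```text
time: 44.05
tool_pos: [0.5834, 0.1878, 0.4672]
tcp_rot: [3.14, 0.006, -2.802]
force: [-0.4, 0.6, -0.3]
opening: 0.706
grip_force: 0.0
```

Call:
apply_moves(
  motion=[
    [-79, 380, 0, -0.12],
    [-79, 380, 0, -0.24],
    [-79, 380, 0, -0.24],
    [-79, 380, 0, -0.24],
    [-79, 380, 0, -0.24],
    [-79, 380, 0, -0.24],
    [-79, 380, 0, -0.24],
    [-79, 380, 0, -0.24],
  ],
)

```text
time: 45.05
tool_pos: [0.5031, 0.5685, 0.4622]
tcp_rot: [-3.141, -0.001, -3.041]
force: [0.3, -1.1, -0.2]
opening: 0.704
grip_force: 0.0
```

```bash
python3 - <<'E'
from h import *
print({k:np.round(env.read_state()[k],4) for k in('time','tool_pos','tcp_rot','force','opening','q')})
lamps()
E
```

```text
{'time': np.float64(45.05), 'tool_pos': array([0.5031, 0.5685, 0.4622]), 'tcp_rot': array([-3.1413e+00, -1.2000e-03, -3.0405e+00]), 'force': array([ 0.2881, -1.08  , -0.2378]), 'opening': np.float64(0.7036), 'q': array([-1.0224,  0.6024,  0.1759,  1.4572, -0.1126,  1.0929,  0.8469])}
bar px [139. 133.] xy 681 328 z 201 ang 9.8 size 57 x 20 n 125
bar px [248. 144.] xy 633 4 z 231 ang 85.6 size 74 x 13 n 119
bar px [323. 155.] xy 595 -208 z 232 ang 74.4 size 76 x 13 n 118
bar px [185. 165.] xy 580 186 z 231 ang 19.2 size 76 x 13 n 122
bar px [ 59. 197.] xy 503 567 z 208 ang 4.8 size 75 x 15 n 91
bar px [134. 287.] xy 231 344 z 192 ang 2.8 size 61 x 14 n 106
```

Call:
apply_moves(
  motion=[
    [0, 2, -55, 0],
    [0, 2, -95, 0],
    [0, 2, -110, 0],
    [0, 2, -110, 0],
  ],
)

```text
time: 45.6
tool_pos: [0.5047, 0.5686, 0.3537]
tcp_rot: [3.141, -0.0, -3.044]
force: [-0.2, -0.8, 0.6]
opening: 0.702
grip_force: 0.0
```

Call:
apply_moves(
  motion=[
    [0, 0, 0, 0],
    [0, 0, 0, 0],
    [0, 0, 0, 0],
    [0, 0, 0, 0],
    [0, 0, 15, 0],
    [0, 0, 35, 0],
    [0, 0, 45, 0],
    [0, 0, 45, 0],
  ],
  jaw=0,
)

```text
time: 46.6
tool_pos: [0.5038, 0.5698, 0.4002]
tcp_rot: [3.139, 0.001, -3.042]
force: [-0.6, -0.2, -3.6]
opening: 0.174
grip_force: 58.9
```

Call:
apply_moves(
  motion=[
    [0, -25, 0, 0],
    [0, -65, 0, 0],
    [-1, -110, 0, 0],
    [-2, -150, 0, 0],
    [-2, -175, 0, 0],
    [-2, -181, 0, 0],
    [-2, -181, 0, 0],
    [-2, -181, 0, 0],
  ],
)

```text
time: 47.6
tool_pos: [0.5014, 0.3905, 0.3986]
tcp_rot: [3.14, 0.0, -3.04]
force: [-0.5, 0.3, -4.0]
opening: 0.172
grip_force: 58.9
```

```bash
python3 - <<'E'
from h import *
print({k:np.round(env.read_state()[k],4) for k in('time','tool_pos','tcp_rot','force','opening')})
lamps()
E
```

```text
{'time': np.float64(47.6), 'tool_pos': array([0.5014, 0.3905, 0.3986]), 'tcp_rot': array([ 3.1395e+00,  1.0000e-04, -3.0402e+00]), 'force': array([-0.544 ,  0.2688, -4.0475]), 'opening': np.float64(0.1718)}
bar px [139. 133.] xy 681 328 z 201 ang 9.7 size 57 x 20 n 123
bar px [248. 144.] xy 633 4 z 232 ang 88.3 size 74 x 14 n 113
bar px [323. 155.] xy 594 -208 z 232 ang 75.4 size 76 x 13 n 117
bar px [185. 165.] xy 579 186 z 232 ang 19.2 size 77 x 13 n 122
bar px [134. 287.] xy 231 344 z 191 ang 2.4 size 61 x 14 n 103
```

Call:
apply_moves(
  motion=[
    [0, 0, -12, 0],
    [0, 0, -19, 0],
    [0, 0, -22, 0],
    [0, 0, -23, 0],
    [0, 0, -23, 0],
  ],
)

```text
time: 48.28
tool_pos: [0.5016, 0.3892, 0.3772]
tcp_rot: [3.139, 0.001, -3.042]
force: [-3.0, -0.3, 10.4]
opening: 0.178
grip_force: 61.0
```

Call:
apply_moves(
  motion=[
    [0, 0, 0, 0],
    [0, 0, 0, 0],
    [0, 0, 0, 0],
    [0, 0, 45, 0],
    [0, 0, 90, 0],
    [0, 0, 120, 0],
  ],
  jaw=60,
)

```text
time: 49.02
tool_pos: [0.5019, 0.3887, 0.4978]
tcp_rot: [3.139, 0.002, -3.042]
force: [0.4, 0.2, 0.6]
opening: 0.701
grip_force: 0.0
```

Call:
apply_moves(
  motion=[
    [-20, 60, 0, 0],
    [-60, 120, 0, 0],
    [-120, 180, 0, 0],
    [-180, 240, 0, 0],
    [-200, 280, 0, 0],
    [-200, 280, 0, 0],
    [-200, 280, 0, 0],
  ],
)

```text
time: 49.9
tool_pos: [0.2982, 0.6715, 0.4946]
tcp_rot: [3.14, -0.002, -3.037]
force: [0.5, -0.7, -0.7]
opening: 0.703
grip_force: 0.0
```

```bash
python3 - <<'E'
from h import *
print({k:np.round(env.read_state()[k],4) for k in('time','tool_pos','force','opening')})
c=cam('top'); lamps(c); stands(c); lever()
z=np.load('side0.npz'); s=cam('side'); d=np.abs(s['pixels'][270:325,345:410].astype(int)-z['I'][270:325,345:410].astype(int)).max(2); print('breaker diff',d.max())
cv2.imwrite('pics/end.png',cv2.resize(s['pixels'],(800,600)))
E
```

```text
{'time': np.float64(49.9), 'tool_pos': array([0.2982, 0.6715, 0.4946]), 'force': array([ 0.5494, -0.6823, -0.6599]), 'opening': np.float64(0.7027)}
bar px [139. 133.] xy 681 328 z 201 ang 10.2 size 58 x 20 n 125
bar px [248. 144.] xy 633 4 z 233 ang 85.6 size 74 x 12 n 116
bar px [323. 155.] xy 595 -208 z 232 ang 74.4 size 76 x 13 n 118
bar px [185. 165.] xy 579 186 z 232 ang 19.2 size 77 x 14 n 124
bar px [116. 194.] xy 500 386 z 231 ang 5.4 size 76 x 15 n 135
bar px [134. 287.] xy 231 344 z 192 ang 2.4 size 61 x 14 n 104
stand px [308.  85.] xy 871 -201 r 35 312
stand px [251. 163.] xy 633 1 r 59 262
stand px [308. 170.] xy 595 -208 r 59 272
stand px [199. 178.] xy 582 188 r 59 261
stand px [141. 202.] xy 500 387 r 59 271
178 bx pct [-0.049 -0.039 -0.035] bz [0.085 0.101 0.123]
breaker diff 17
```

View pics/end.png

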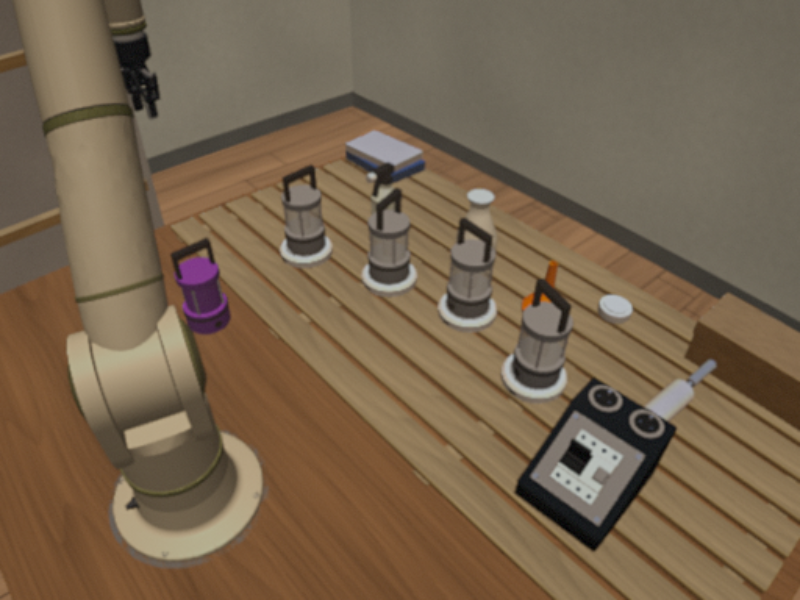

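The final view shows all four lanterns upright on the middle of their stands, within about 4 mm: (305,220), (390,245), (470,280) and (542,345). The lever is up at (577,457), the vase, spray bottle and funnel haven't moved, and the arm is clear.

```bash
python3 -c "
from rig import env
print(env.job_done())"
```

```text
the job is handed in; nothing more can be done
None
```

The trip test is done and handed in: the breaker tripped and its lever is back up and holding, and all four lanterns are upright on the middle of their stands, with the vase, spray bottle and funnel unmoved.

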